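# Press a junction block's end cap home in locking pliers

## Task

Lay the aluminium junction block in the nest of the bench-mounted locking pliers, its proud end cap towards the moving jaw, and swing the handle until it locks over centre on the block by itself and drives the cap fully home; take the hand off for a moment to see that it holds. Then flick the release lever so that the jaw springs open, and leave the block lying free in the nest. Do not force the handle or the lever against their stops, and leave the other things on the bench alone.

Things in the scene. Friction and masses are not known exactly. Their poses are not given: they have to be found in the camera images.
- clamp: locking pliers mounted flat on a grey steel base fixed to the bench, all below 70 mm. Origin: table level, below the nest's centre. z up; +x from the fixed jaw (anvil face at x = -30 mm) to the moving jaw; -y along the pliers to the handles. Base plate (12 mm thick) under the jaws and head: x -70..55, y -145..30 mm
- nest (a point): where the block's centre belongs: (0, 0, 54) mm in the clamp's frame, same axes. Two saddles (9 mm long, at x = -25 and 25 mm, top at z = 40 mm) with cheeks up to z = 50 mm make a 35 mm wide channel along x; the 41 mm gap between them is open to the base plate for fingers. The block may sit up to 8 mm towards +x: the closing jaw pushes it to the anvil
- handle: moving handle: upright bar 12 mm thick, z 41 to 67 mm, 135 mm long. Origin: its vertical pivot, at (0, -120, 54) mm in the clamp's frame; its -y axis points to the free end. Starts open, swung 0.6 to 0.85 rad to the clamp's +x. Swinging the end to -x closes: effort at the sleeve rises to 5-12 N, fades to about 1 N at dead centre (about parallel to the clamp's y), then it snaps a few mm on to a hard stop
- handle_grip (a point): middle of the handle's rubber sleeve, half-way up, 110 mm from the pivot; axes as the handle's; sleeve 12 mm thick along x, 45 mm long along y
- lever_tail (a point): middle of the steel thumb paddle (9 mm thick along x, 32 mm along y, z 42 to 66 mm) at the tail of the release lever, beyond the handles' ends, 80 mm from the lever's pivot. Pushing it 14 to 30 mm to the clamp's -x (1 to 5 N) drives a locked handle back over centre, and the handle springs open; the lever has a stop at 42 mm
- pad_face (a point): centre of the flat round pad (18 mm across) on the moving jaw, 54 mm above the table; in the clamp's frame its x is about 52 to 70 mm when open and about 33 mm when locked on the block. The pad is sprung
- block_center (a point): centre of the loose aluminium junction block, 60 x 28 x 28 mm (x along its length), 0.1 to 0.16 kg, lying flat; +x points to the end with the cap
- cap_face (a point): centre of the outer face of the steel end cap (flange 22 mm across, 3 mm thick) on the block's +x end: 37 to 39 mm from the block's centre at the start, 33 mm when home
- cap (a joint): how far the cap is pressed in, m: 0 to 0.002 at the start, 0.006 fully home; it takes about 20 N and stays where it is left
- mug: bystander: white mug, 82 mm across, 95 high
- screwdriver: bystander: screwdriver lying flat
- coupling_nut: bystander: steel ring nut, 32 mm across, 18 high
- adapter: bystander: plain steel barrel 20 mm across, 45 long, lying down
- meter: bystander: black meter case 70 x 110 x 75 mm
- desk_mic: bystander: desk microphone, base 150 x 95 mm, bent neck about 200 high
- notepad: bystander: paper pad 210 x 150 x 14 mm
- release: the release lever itself; origin on its pivot axis, 54 mm above the table, at (-22, -205) mm in the clamp's frame; its own -y axis points along the lever to the paddle
Mind the look-alikes: they are no part of the job. Several things look just like the part that bears block_center: the one meant starts nearest to the robot's base.

How it is judged:
By the outcome, as a careful person would: the job done as asked, in the order asked, and still so for the second after the job is handed in, with the robot touching nothing.
It also fails if it takes over 72 s, if anything falls off the work surface, if the arm or the gripper's body presses on something with over 40 N, if the wrist force passes 120 N, or if a joint passes its speed limit or range.

## Robot

A 7-joint arm with a two-finger parallel gripper is mounted at the origin on the work surface. World frame = base frame: x ahead of the robot, y to its left, z up, the work surface at z = 0. Lengths are in m, angles in rad, forces in N, time in s.
With the tool pointing down it reaches from about 0.4 to 0.85 m from the base axis. Payload 4.4 kg.
Tool frame: the origin (TCP) lies at the very end of the fingers, on their centre line; the grasp point (between the pads) lies 19 mm behind it; z points along the fingers, y is the direction in which the jaws open and shut (so a half turn about z gives the same grasp; the last joint's range is limited). The gripper opens to 94 mm and grips with 3 to 60 N. Pads are 16 mm wide; open, the fingers measure 119 mm over their backs; the gripper's body (75 mm by 177 mm) begins 78 mm behind the grasp point.
Start: joints at [-1.207, 0.628, 0.038, 1.517, -0.027, 0.996, -0.02], TCP at [0.271, 0.591, 0.183] pointing down, gripper open.
Joint ranges: [-3.06, 3.06], [-0.37, 2.12], [-1.25, 1.32], [0.18, 2.47], [-1.1, 4.24], [0.23, 1.98], [-2.94, 2.94]. Speed limits (rad/s): [2.57, 2.57, 3.14, 3.14, 3.14, 3.14, 3.14].

## Interface

Orientations are given as [roll, pitch, yaw] about the fixed x, y, z axes, in that order (R = Rz(yaw) Ry(pitch) Rx(roll)).
In Python, from station import env gives the robot as it stands. The module is installed in compiled form; this text tells all that it offers.
- The arm moves only by the shell command python3 -m creep 'ROWS' [FORCE]. ROWS is JSON, one flat list of numbers, 7 for each row, row after row: the shift along the tool's x, y, z in m, then the turn, a rotation vector about the tool's x, y, z in rad, then the opening, from -1 (shut) to 1 (fully open). A call has 1 to 10 rows; each row is the pose to reach, as a shift and turn from the pose measured when the call began, along the tool's axes at that moment; what a row does not reach only later rows make up. A row lasts 1/8 s, in which the tool goes at most 62.5 mm and 10.7 degrees, less where a joint would pass 70% of its speed; a pose out of reach is approached as far as the arm can. A call with a gripper value outside its range is refused whole. The fingers move at their own pace and stop on an object; FORCE is the grip in N (left out, the last holds). Time passes only in rows, so rows that repeat a pose let the fingers close. It gives the time, the measured TCP pose, the force and the opening at its end, in the units of the state.
- env.observe(): the state, without advancing time (a new reading comes with each control period).
- env.read_camera(name): name is "scene" or "top" or "wrist"; returns a dict with "image" (400x640x3 uint8, red, green, blue), "z_map" (400x640 float32, m along the optical axis (not along the pixel's ray), 0 where there is no reading), "camera_matrix" (3x3 intrinsics, pixels), "R" (3x3) and "t" (3): a world point X has camera coordinates R X + t; the wrist camera has in their place "tool_from_camera" (4x4, takes a point from camera to tool coordinates, whose origin is the TCP and whose axes are the flange's). Camera axes: x right, y down, z forward; pixel columns grow to the right and rows downward; lengths in m; the calibration is good to about 2 mm. A picture is of the moment at which its call begins: read the wrist's pose just before it.
- env.job_done(): hands the job in, once; it reports no verdict.
Trained networks look in the newest picture that a camera, given by its name, has taken for a name from the list of things; names that differ only in an ending like _2 or _b are one class to them, and where a whole thing is asked for, a point or a joint stands for the part that bears it (a point fixed in the world has none). Each returns a list of dicts, best first, with "p" (0 to 1); they miss things now and then, are a little off and sometimes report something else, mostly with a low value. They report only what shows in the picture. A call takes as long as a camera call. They do not tell look-alikes from the thing itself.
- env.look_for(camera, label): "location" ([x, y, z] in m, in the coordinates of the camera as it stood for that picture, good to about 4 mm: the middle of the surface that is visible of it).
- env.outline_of(camera, label): "mask" (400x640 bool, what is visible of it).
- env.tip_of(camera, label): "location" ([x, y, z] in m, in the coordinates of the camera as it stood for that picture, good to about 4 mm: a listed point, or the origin of a listed thing).
The state is a dict: "clock": time; "joint_pos": joint angles; "qvel": joint speeds; "effort": joint torques, N m; "tcp_pos": TCP position; "tcp_rot": TCP orientation; "contact_force": force on the tool from outside, world axes, zero at the start; "torque": the same for the moment, N m; "finger_gap": finger opening in m.
Only numpy, scipy, OpenCV 4.12 (cv2) and the standard library are available. Lean on these libraries where they do the work, as an engineer would, in place of code of your own. Each camera call takes 0.05 s, during which the arm holds its last target. There are 200 camera calls.

## Working session

There is one attempt and no reset: what is moved stays moved. The work goes in short steps, Python scripts to look and compute and a shell command to move; the robot and the scene stay as the last step left them, time stands still between calls to the robot, and variables do not carry over. Pictures are saved under pics/ and viewed, about 8 in all and at most 12, crops included, and the job is handed in when it is done.

```bash
mkdir -p pics
cat > h.py <<'E'
import numpy as np, cv2
from scipy.spatial.transform import Rotation as Ro
from station import env
def pose():
    s=env.observe(); T=np.eye(4); T[:3,:3]=Ro.from_euler('xyz',s['tcp_rot']).as_matrix(); T[:3,3]=s['tcp_pos']; return T
def cam(n):
    T=pose(); c=env.read_camera(n)
    if n=='wrist': W=T@np.array(c['tool_from_camera'])
    else:
        W=np.eye(4); R=np.array(c['R']); W[:3,:3]=R.T; W[:3,3]=-R.T@np.array(c['t'])
    c['W']=W; return c
def w(c,p): return c['W'][:3,:3]@np.array(p)+c['W'][:3,3]
def px(c,X):
    p=np.linalg.inv(c['W'])@np.append(X,1); q=c['camera_matrix']@p[:3]; return (q[:2]/q[2]).round().astype(int)
def tips(c,n,names,f='tip_of',k=3):
    for l in names:
        for d in getattr(env,f)(n,l)[:k]:
            X=w(c,d['location']); print(n,l,round(d['p'],2),(X*1000).round(0),px(c,X))
def save(c,f,crop=None,s=1):
    im=c['image'][...,::-1]
    if crop: a,b,e,g=crop; im=im[b:g,a:e]
    cv2.imwrite('pics/'+f,cv2.resize(im,None,fx=s,fy=s,interpolation=cv2.INTER_CUBIC))
E
python3 - <<'E'
from h import *
s=env.observe(); print({k:np.round(v,3) for k,v in s.items()})
ims=[]
for n in ['top','scene']:
    c=cam(n); tips(c,n,['clamp','nest','handle','handle_grip','lever_tail','pad_face','release','block_center','cap_face'],k=5)
    ims.append(c['image'])
cv2.imwrite('pics/a.png',cv2.resize(np.vstack(ims)[...,::-1],(640,800))[:, :])
cv2.imwrite('pics/top.png',ims[0][...,::-1]);cv2.imwrite('pics/scene.png',ims[1][...,::-1])
E
```

```text
{'clock': np.float64(0.0), 'joint_pos': array([-1.207,  0.629,  0.038,  1.518, -0.027,  0.996, -0.02 ]), 'qvel': array([-0.   , -0.001, -0.   ,  0.   ,  0.001,  0.   , -0.001]), 'effort': array([-1.0000e-03, -5.4973e+01,  1.1440e+00, -1.8663e+01, -5.2000e-02,
        2.4000e-02,  0.0000e+00]), 'tcp_pos': array([0.271, 0.59 , 0.182]), 'tcp_rot': array([-3.14 ,  0.   ,  2.712]), 'contact_force': array([ 0.092,  0.06 , -0.599]), 'torque': array([ 0.004,  0.039, -0.014]), 'finger_gap': np.float64(0.094)}
top clamp 0.96 [505.  80.   1.] [307 227]
top nest 0.65 [502.  83.  57.] [306 225]
top handle 0.69 [513. -39.  57.] [344 223]
top handle_grip 0.63 [ 601. -108.   52.] [366 197]
top lever_tail 0.61 [504.  73.   3.] [309 227]
top lever_tail 0.49 [ 506. -207.   55.] [397 228]
top pad_face 0.31 [ 602. -109.   56.] [367 197]
top release 0.7 [ 496. -130.   53.] [373 230]
top release 0.35 [ 600. -107.   56.] [366 197]
top block_center 0.62 [405. 609.  13.] [142 251]
top block_center 0.52 [552. 444.  18.] [198 208]
top block_center 0.51 [541. 325.  19.] [233 212]
scene clamp 0.98 [501.  81.   1.] [325 186]
scene clamp 0.28 [675. 406.   1.] [419 192]
scene nest 0.91 [507.  82.  53.] [325 179]
scene handle 0.54 [515. -41.  55.] [296 192]
scene handle 0.17 [ 603. -113.   54.] [286 217]
scene handle_grip 0.45 [ 603. -112.   53.] [287 217]
scene lever_tail 0.48 [ 506. -207.   51.] [253 205]
scene release 0.71 [ 499. -127.   56.] [273 196]
scene block_center 0.61 [404. 614.  15.] [429 126]
scene block_center 0.58 [552. 442.  17.] [412 164]
scene block_center 0.43 [546. 322.  11.] [384 173]
scene block_center 0.18 [674. 406.  -1.] [419 192]
scene cap_face 0.46 [ 507. -501.   -4.] [178 241]
```

View pics/top.png

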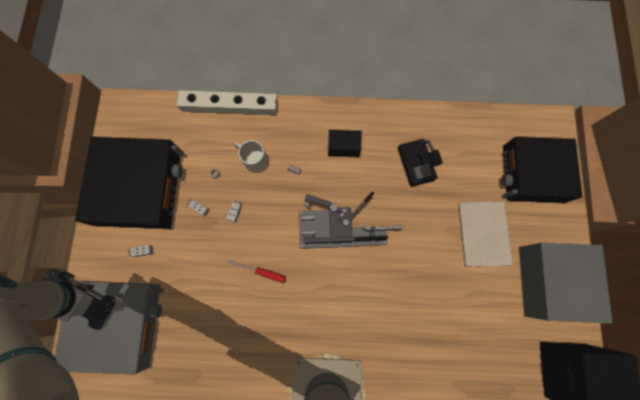

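View pics/scene.png

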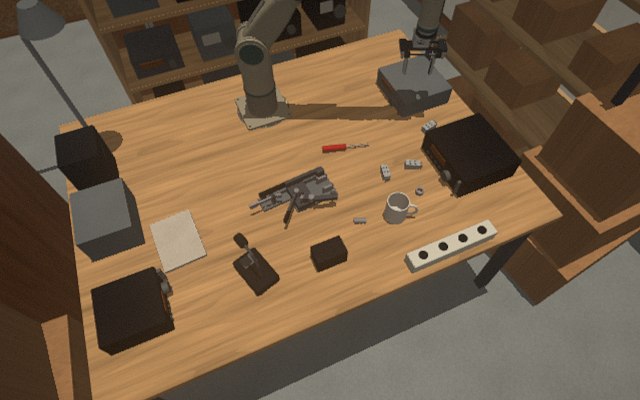

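Three look-alike blocks are visible in the top image: (142,251), 731 mm from the base; (198,208), 708 mm; and (233,212), 631 mm. The last is nearest the base, so it is the one meant. The clamp is at about (305,226), with a yaw of about 0.085. Next I'll move to view the block from near and confirm.

```bash
cat >> h.py <<'E'
def row(x,y,z,yaw=None):
    T=pose(); d=T[:3,:3].T@(np.array([x,y,z])-T[:3,3]); r=np.zeros(3)
    if yaw is not None:
        G=Ro.from_euler('xyz',[np.pi,0,yaw]).as_matrix(); r=Ro.from_matrix(T[:3,:3].T@G).as_rotvec()
    print('row',d.round(4),r.round(4),'steps',np.linalg.norm(d)/.0625,np.degrees(np.linalg.norm(r))/10.7)
E
python3 - <<'E'
from h import *
c=cam('wrist'); print(np.round(c['tool_from_camera'],3),c['camera_matrix'].round())
row(.50,.34,.27,2.64)
E
```

```text
[[-0.002 -0.963 -0.269  0.079]
 [ 1.    -0.002 -0.     0.001]
 [-0.    -0.269  0.963 -0.202]
 [ 0.     0.     0.     1.   ]] [[319.   0. 317.]
 [  0. 319. 200.]
 [  0.   0.   1.]]
row [-0.3129 -0.1326 -0.0869] [-0.     -0.      0.0718] steps 5.612006846032868 0.3842590498448212
```

```bash
python3 -m creep '[-0.02,0,-0.08,0,0,0,1, -0.08,-0.03,-0.087,0,0,0.02,1, -0.13,-0.055,-0.087,0,0,0.04,1, -0.19,-0.08,-0.087,0,0,0.07,1, -0.25,-0.105,-0.087,0,0,0.07,1, -0.313,-0.133,-0.087,0,0,0.07,1, -0.313,-0.133,-0.087,0,0,0.07,1, -0.313,-0.133,-0.087,0,0,0.07,1]'
python3 - <<'E'
from h import *
c=cam('wrist'); tips(c,'wrist',['block_center','cap_face'],k=4); tips(c,'wrist',['block_center'],'look_for',k=4)
save(c,'w1.png')
E
```

```text
clock: 2.05
tcp_pos: [0.5004, 0.3389, 0.2701]
tcp_rot: [3.141, -0.0, 2.639]
contact_force: [0.1, 0.5, 0.5]
finger_gap: 0.0941
wrist block_center 0.92 [543. 320.  13.] [319 199]
wrist block_center 0.72 [554. 444.  14.] [398 165]
wrist cap_face 0.49 [577. 314.  16.] [327 220]
wrist cap_face 0.4 [573. 477.  14.] [424 166]
wrist block_center 0.8 [552. 444.  27.] [399 166]
wrist block_center 0.77 [543. 324.  30.] [322 200]
wrist block_center 0.65 [416. 589.  26.] [459  16]
```

View pics/w1.png

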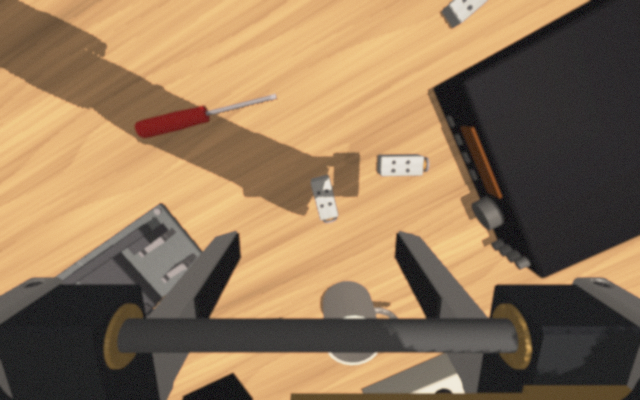

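```bash
python3 -m creep '[-0.03,0,0.05,0,0,0,1, -0.046,0.005,0.1,0,0,0,1, -0.046,0.005,0.13,0,0,0,1, -0.046,0.005,0.13,0,0,0,1, -0.046,0.005,0.13,0,0,0,1]'
python3 - <<'E'
from h import *
c=cam('wrist'); tips(c,'wrist',['block_center','cap_face'],k=3)
best=min(env.outline_of('wrist','block_center'),key=lambda d:np.hypot(*(np.argwhere(d['mask']).mean(0)-px(c,[.543,.322,.02])[::-1])))
m=best['mask']; v,u=np.nonzero(m&(c['z_map']>0)); z=c['z_map'][v,u]; K=c['camera_matrix']
P=np.c_[(u-K[0,2])/K[0,0]*z,(v-K[1,2])/K[1,1]*z,z]; X=P@c['W'][:3,:3].T+c['W'][:3,3]
print(len(X),np.percentile(X[:,2],[5,50,95]))
t=X[(X[:,2]>.022)]; r=cv2.minAreaRect((t[:,:2]*1000).astype(np.float32)); print(r,r[2])
# top face only
pc=px(c,[.543,.322,.02]); a,b=pc; save(c,'w2.png',(max(a-80,0),max(b-80,0),a+80,b+80),3)
E
```

```text
clock: 2.88
tcp_pos: [0.5409, 0.3265, 0.1413]
tcp_rot: [3.139, -0.001, 2.648]
contact_force: [0.5, 0.3, 0.7]
finger_gap: 0.094
wrist block_center 0.97 [545. 323.  12.] [315 193]
wrist block_center 0.69 [554. 441.  13.] [420 148]
wrist cap_face 0.74 [575. 479.  13.] [462 148]
2095 [0.01434428 0.02807299 0.02948624]
((556.2489624023438, 449.8693542480469), (69.43124389648438, 27.482797622680664), 61.61471939086914) 61.61471939086914
```

View pics/w2.png

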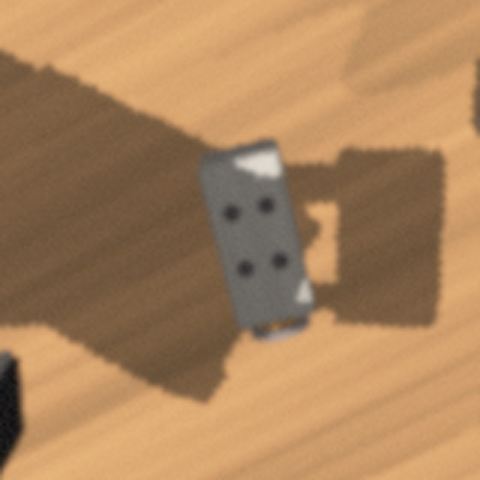

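The crop shows the nearest block at about (315,193) in the full frame. Its proud cap faces the picture's bottom, which is roughly world +x, at crop (280,328). I'll measure its yaw from depth.

```bash
cat >> h.py <<'E'
def cloud(c):
    z=c['z_map']; v,u=np.nonzero(z>0); z=z[v,u]; K=c['camera_matrix']
    P=np.c_[(u-K[0,2])/K[0,0]*z,(v-K[1,2])/K[1,1]*z,z]; return P@c['W'][:3,:3].T+c['W'][:3,3]
E
python3 - <<'E'
from h import *
c=cam('wrist'); X=cloud(c); t=X[(np.hypot(X[:,0]-.545,X[:,1]-.323)<.05)&(X[:,2]>.023)&(X[:,2]<.04)]
print(len(t),np.percentile(t[:,2],[5,50,95])); r=cv2.minAreaRect((t[:,:2]*1000).astype(np.float32)); print(r)
box=r
import math
for a in (r[2],r[2]-90): print(math.radians(a))
E
```

```text
1595 [0.02648678 0.02831787 0.02962304]
((548.0272827148438, 326.65252685546875), (28.025238037109375, 67.54827880859375), 75.14800262451172)
1.3115800720950694
-0.25921625469982706
```

Run:
```python
from h import *
row(.5445,.3255,.004,2.87)
```

```text
row [-0.0028  0.0013  0.1373] [ 2.600e-03 -2.000e-04 -2.239e-01] steps 2.1968977471631304 1.1991002694335184
```

```bash
python3 -m creep '[-0.003,0.001,0.03,0.002,0,-0.15,1, -0.003,0.001,0.06,0.002,0,-0.224,1, -0.003,0.001,0.09,0.002,0,-0.224,1, -0.003,0.001,0.115,0.002,0,-0.224,1, -0.003,0.001,0.13,0.002,0,-0.224,1, -0.003,0.001,0.136,0.002,0,-0.224,1, -0.003,0.001,0.137,0.002,0,-0.224,1]'
python3 - <<'E'
from h import *
row(.5445,.3255,.004,2.87)
E
```

```text
clock: 4.0
tcp_pos: [0.545, 0.3253, 0.0047]
tcp_rot: [3.14, 0.0, 2.87]
contact_force: [-0.0, -0.1, 0.8]
finger_gap: 0.0939
row [0.0005 0.     0.0007] [0.0011 0.0005 0.0001] steps 0.013775364310607757 0.006454632117009794
```

```bash
python3 -m creep '[0,0,0,0,0,0,-0.2, 0,0,0,0,0,0,-0.6, 0,0,0,0,0,0,-0.6, 0,0,0,0,0,0,-0.6, 0,0,0,0,0,0,-0.6, 0,0,0,0,0,0,-0.6]' 25
python3 -m creep '[0,0,-0.02,0,0,0,-0.6, 0,0,-0.06,0,0,0,-0.6, 0,0,-0.11,0,0,0,-0.6, 0,0,-0.16,0,0,0,-0.6, 0,0,-0.2,0,0,0,-0.6, 0,0,-0.2,0,0,0,-0.6]'
python3 - <<'E'
from h import *
row(.46,.10,.26,3.14159+.085)
E
```

```text
clock: 4.75
tcp_pos: [0.5449, 0.3253, 0.0047]
tcp_rot: [3.141, 0.0, 2.87]
contact_force: [-0.4, 0.8, -0.1]
finger_gap: 0.0376
clock: 5.5
tcp_pos: [0.5472, 0.3265, 0.21]
tcp_rot: [3.134, 0.006, 2.87]
contact_force: [-0.6, 0.4, -1.0]
finger_gap: 0.0188
row [ 0.0229 -0.2412 -0.052 ] [ 0.0066  0.0077 -0.3567] steps 3.964662130577302 1.9106602717629018
```

The fingers were still closing when I lifted: the gap was 37.6 mm then, and the block is 28 mm. They need about 1 s to close, so I'll look again and repeat.

```bash
python3 -m creep '[0,0,0.03,0,0,0,0.2, 0,0,0.03,0,0,0,0.2, 0,0,0.03,0,0,0,0.2, 0,0,0.03,0,0,0,0.2, 0,0,0.03,0,0,0,0.2]'
python3 - <<'E'
from h import *
c=cam('wrist'); tips(c,'wrist',['block_center'],k=3);X=cloud(c); t=X[(np.hypot(X[:,0]-.545,X[:,1]-.323)<.05)&(X[:,2]>.026)&(X[:,2]<.032)]
print(len(t),np.percentile(t[:,2],[5,50,95])); r=cv2.minAreaRect((t[:,:2]*1000).astype(np.float32)); print(r)
row(.5445,.3255,.004,2.87)
E
```

```text
clock: 6.12
tcp_pos: [0.5476, 0.3269, 0.1805]
tcp_rot: [3.133, 0.007, 2.87]
contact_force: [0.1, -0.1, 0.2]
finger_gap: 0.0564
wrist block_center 0.8 [542. 328.  15.] [315 175]
wrist block_center 0.57 [553. 445.  12.] [413 157]
1267 [0.02686623 0.02827425 0.02973637]
((547.7362670898438, 326.7637939453125), (27.661378860473633, 66.760986328125), 74.71134948730469)
row [ 0.0037 -0.0035  0.1763] [ 0.0081  0.0067 -0.    ] steps 2.8214775398599894 0.056330832651354266
```

```bash
python3 -m creep '[0.004,-0.0035,0.05,0.008,0.007,0,0.2, 0.004,-0.0035,0.1,0.008,0.007,0,0.2, 0.004,-0.0035,0.14,0.008,0.007,0,0.2, 0.004,-0.0035,0.165,0.008,0.007,0,0.2, 0.004,-0.0035,0.175,0.008,0.007,0,0.2, 0.004,-0.0035,0.176,0.008,0.007,0,-0.9, 0.004,-0.0035,0.176,0.008,0.007,0,-0.9, 0.004,-0.0035,0.176,0.008,0.007,0,-0.9, 0.004,-0.0035,0.176,0.008,0.007,0,-0.9, 0.004,-0.0035,0.176,0.008,0.007,0,-0.9]' 25
python3 -m creep '[0,0,0,0,0,0,-0.9, 0,0,0,0,0,0,-0.9]'
```

```text
clock: 7.48
tcp_pos: [0.544, 0.3216, 0.007]
tcp_rot: [-3.136, -0.001, 2.869]
contact_force: [-6.5, -9.9, 23.8]
finger_gap: 0.0107
clock: 7.72
tcp_pos: [0.5438, 0.3198, 0.0086]
tcp_rot: [-3.134, -0.0, 2.868]
contact_force: [-2.5, -4.0, 8.5]
finger_gap: 0.0045
```

Run:
```python
from h import *
c=cam('wrist'); tips(c,'wrist',['block_center'],k=3)
save(c,'w3.png'); s=cam('scene'); tips(s,'scene',['block_center'],k=4)
X=cloud(s); print(px(s,[.545,.325,.02]))
a,b=px(s,[.545,.325,.02]); save(s,'s3.png',(a-60,b-60,a+60,b+45),6)
```

```text
wrist block_center 0.79 [544. 326.  18.] [324 235]
wrist block_center 0.57 [556. 440.  12.] [499 204]
scene block_center 0.52 [403. 613.  15.] [429 126]
scene block_center 0.48 [556. 438.  17.] [411 165]
scene block_center 0.39 [545. 327.  16.] [386 172]
[385 171]
```

View pics/w3.png

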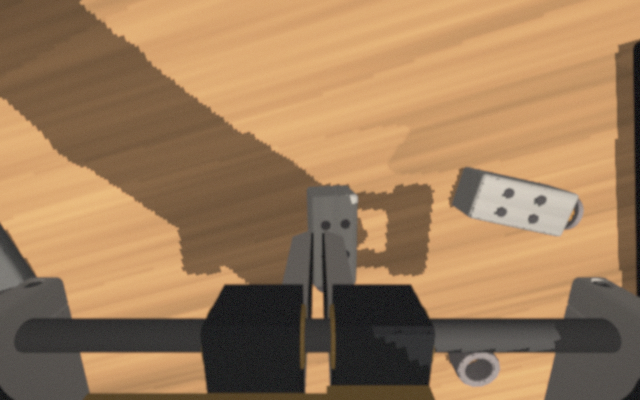

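View pics/s3.png

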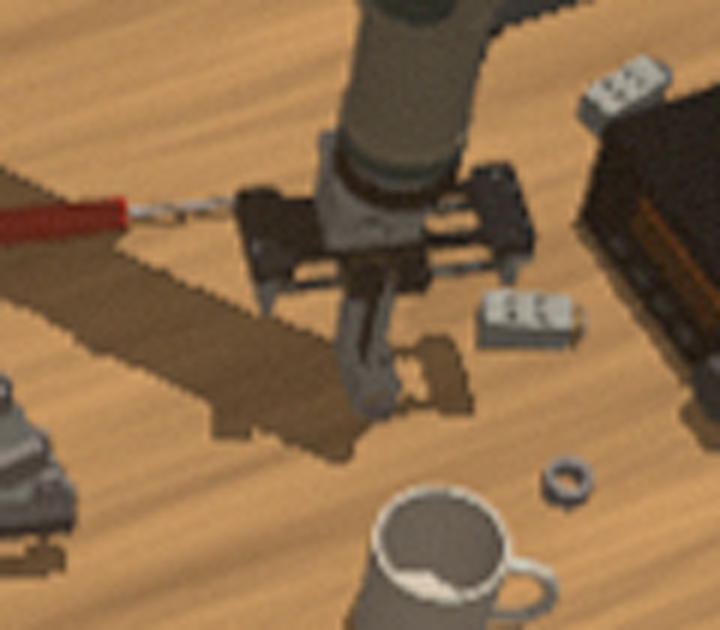

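Run:
```python
from h import *
s=env.observe(); print({k:np.round(v,4) for k,v in s.items()})
c=cam('wrist'); T=pose(); X=cloud(c); Z=(X-T[:3,3])@T[:3,:3]*1000
# local slices in tool frame near fingers
for x0 in range(-45,50,6):
    out=[]
    for y0 in range(-40,42,5):
        m=(abs(Z[:,0]-x0)<3)&(abs(Z[:,1]-y0)<2.5)
        out.append('%4d'%(1000*np.median(X[m,2])) if m.sum()>2 else '   .')
    print(x0,' '.join(out))
```

```text
{'clock': np.float64(7.925), 'joint_pos': array([-0.5904,  0.8222,  0.0196,  1.697 , -0.0163,  0.6291,  0.733 ]), 'qvel': array([ 0.0012,  0.0014, -0.0011,  0.0014, -0.0002,  0.0016,  0.0001]), 'effort': array([-1.44180e+00, -5.38807e+01, -3.93300e-01, -1.40372e+01,
       -4.83000e-01, -1.59870e+00, -1.32000e-02]), 'tcp_pos': array([0.5438, 0.3195, 0.0085]), 'tcp_rot': array([-3.1336e+00, -7.0000e-04,  2.8676e+00]), 'contact_force': array([-2.7484, -4.1279,  9.2423]), 'torque': array([-1.0105,  0.6878,  0.0124]), 'finger_gap': np.float64(0.0046)}
-45    0    0    0    0    .    .    .    .    0    .    .    .    .    .    0    0    0
-39    0    0    0    0    .    .    .    .    .    .    .    .    .    .    0    0    0
-33    0    0    0    0    0    .    .    .   22   23    .    .    .    .    0    0    0
-27    0    0    0    0    0    .    .    .   31   30    .    .    .   27    0    0    0
-21    0    0    0    0    0    .    .    .   31   30    .    .    .   27    0    0    0
-15    0    0    0    0    0    .    .    .   31   31    .    .   28   28    0    0    0
-9    0    0
[... 165 characters left out ...]
    0    0    0    0    0    0    0  105   51  100    .   28   28   28    0    0    0
9    0    0    0    0    0   44   69   74   70   79   68   67   28   28    0    0    0
15    0    0    0    0    1    0    0  144   31   31   30   29   28   28    0    0    0
21  154  154  154  152  152  152  152  152  149  152  152  152  152  152   72  144  145
27  145  145  145  147  152  152  152  152  145  146  152  152  152  152  144  144  144
33    0    0    0  145  147  147  147  147   28  144  146  146  146  146    0    0    0
39    0    0    0    0    0    0    0    0    0    0    0    0    0    0    0    0    0
45    0    0    0    0    0    0    0    0    0    0    0    0    0    0    0    0    0
```

```bash
python3 - <<'E'
from h import *
c=cam('wrist'); z=c['z_map']
print('px tcp',px(c,pose()[:3,3]))
np.set_printoptions(linewidth=220)
print((z[216:262:3,290:362:4]*1000).round().astype(int))
E
python3 -m creep '[0,0,-0.05,0,0,0,-0.9, 0,0,-0.1,0,0,0,-0.5, 0,0,-0.17,0,0,0,0.3, 0,0,-0.17,0,0,0,0.3, 0,0,-0.17,0,0,0,0.3, 0,0,-0.17,0,0,0,0.3]'
python3 - <<'E'
from h import *
c=cam('wrist'); T=pose();tips(c,'wrist',['block_center','cap_face'],k=3);X=cloud(c); t=X[(np.hypot(X[:,0]-.545,X[:,1]-.33)<.05)&(X[:,2]>.026)&(X[:,2]<.032)]
print(len(t),np.percentile(t[:,2],[5,50,95])); r=cv2.minAreaRect((t[:,:2]*1000).astype(np.float32)); print(r)
print(T.round(3))
save(c,'w4.png')
E
```

```text
px tcp [315 232]
[[220 222 221 222 223 198 188 189 189 188 189 190 190 191 191 192 192 221]
 [222 221 222 223 221 200 188 188 189 189 190 191 191 190 191 191 193 222]
 [223 223 222 221 223 201 189 189 190 190 190 192 192 190 192 192 192 222]
 [223 223 222 222 222 201 191 190 189 190 190 190 192 191 191 192 193 222]
 [223 224 224 224 226 203 191 191 191 190 192 192 192 192 193 193 194 224]
 [224 224 224 225 224 190 191 190 192 191 191 192 193 194 194 194 194 224]
 [224 225 225 186 186 186 192 193 190 185 187 185 192 193 193 195 195 223]
 [226 181 180 182 182 181 192 192 186 181 182 181 182 182 195 196 194 225]
 [226 178 178 178 177 177 194 192 180 178 175 178 177 176 195 195 195 226]
 [227 173 173 174 173 172 193 192 178 172 174 173 173 173 197 196 196 228]
 [227 168 170 169 170 170 194 193 173 169 169 169 170 169 196 196 196 227]
 [166 165 167 165 167 167 194 194 174 166 165 165 166 165 197 197 197 227]
 [162 163 161 163 163 166 195 194 174 162 163 162 162 161 162 198 197 227]
 [159 159 159 158 158 161 196 195 175 159 159 159 160 158 158 199 199 228]
 [156 156 155 156 156 159 195 196 174 154 156 156 155 155 155 198 199 230]
 [152 153 152 153 153 156 197 196 174 152 152 153 151 153 151 200 200 229]]
clock: 8.78
tcp_pos: [0.543, 0.32, 0.1767]
tcp_rot: [-3.131, -0.003, 2.868]
contact_force: [-0.3, -0.8, -0.6]
finger_gap: 0.0512
wrist block_center 0.88 [545. 325.  11.] [322 182]
wrist block_center 0.71 [561.  88.  57.] [120 260]
wrist block_center 0.6 [555. 444.  16.] [425 163]
wrist cap_face 0.7 [574. 479.  16.] [458 171]
1270 [0.02693619 0.02827326 0.02959859]
((547.3516845703125, 326.4072265625), (27.341955184936523, 65.76543426513672), 75.10154724121094)
[[-0.963  0.27  -0.006  0.543]
 [ 0.27   0.963 -0.009  0.32 ]
 [ 0.003 -0.011 -1.     0.177]
 [ 0.     0.     0.     1.   ]]
```

View pics/w4.png

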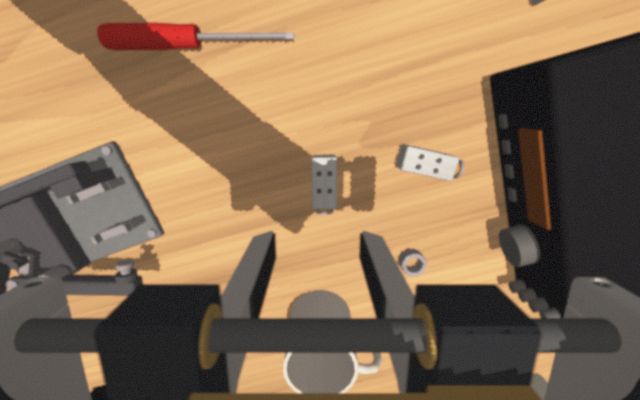

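Run:
```python
from h import *
c=cam('wrist'); T=pose(); X=cloud(c); Z=(X-T[:3,3])@T[:3,:3]*1000
for sgn in (-1,1):
    m=(abs(Z[:,0])<14)&(Z[:,1]*sgn>10)&(Z[:,1]*sgn<60)&(Z[:,2]>-90)&(Z[:,2]<40)
    q=Z[m]; q=q[np.argsort(-q[:,2])][:400]; print(len(q),q[:5].round(1),q[::80].round(1))
```

```text
400 [[  9.9 -31.4 -22.1]
 [ -1.8 -28.9 -22.3]
 [ -2.2 -28.9 -22.7]
 [  8.9 -29.6 -22.8]
 [ -4.8 -29.  -22.9]] [[  9.9 -31.4 -22.1]
 [  8.5 -29.4 -28.1]
 [ 10.2 -35.4 -32.4]
 [ 10.3 -33.2 -35.5]
 [ 10.6 -30.8 -39.1]]
400 [[  9.6  34.2 -21.7]
 [ -4.   31.6 -22.1]
 [  8.5  32.9 -22.2]
 [  8.1  31.7 -22.7]
 [ -4.3  31.6 -22.8]] [[  9.6  34.2 -21.7]
 [ -6.2  31.4 -28.3]
 [ -6.9  31.4 -32.2]
 [ 10.3  37.4 -35.9]
 [  9.9  35.7 -39.1]]
```

The depth map shows the real fingertips about 23 mm short of the reported TCP. This agrees with both failed grasps: the fingers closed on top of the block, and the block itself has not moved. From here I will allow for tip z = TCP z + 23 mm.

Run:
```python
from h import *
row(.5453,.3255,-.017,2.88)
```

```text
row [-0.0006  0.0073  0.194 ] [-0.0098 -0.0023 -0.0124] steps 3.106295694847847 0.08525045615149297
```

```bash
python3 -m creep '[0,0.007,0.05,-0.01,-0.002,-0.012,0.3, 0,0.007,0.1,-0.01,-0.002,-0.012,0.3, 0,0.007,0.14,-0.01,-0.002,-0.012,0.3, 0,0.007,0.165,-0.01,-0.002,-0.012,0.3, 0,0.007,0.18,-0.01,-0.002,-0.012,0.3, 0,0.007,0.188,-0.01,-0.002,-0.012,0.3, 0,0.007,0.194,-0.01,-0.002,-0.012,0.3, 0,0.007,0.194,-0.01,-0.002,-0.012,0.3]'
```

```text
clock: 9.98
tcp_pos: [0.5448, 0.3255, -0.0167]
tcp_rot: [3.141, 0.0, 2.88]
contact_force: [-0.1, -1.0, 0.7]
finger_gap: 0.0611
```

```bash
python3 -m creep '[0,0,0,0,0,0,-0.7, 0,0,0,0,0,0,-0.7, 0,0,0,0,0,0,-0.7, 0,0,0,0,0,0,-0.7, 0,0,0,0,0,0,-0.7, 0,0,0,0,0,0,-0.7]' 25
```

```text
clock: 10.72
tcp_pos: [0.5449, 0.3256, -0.0165]
tcp_rot: [3.141, 0.0, 2.88]
contact_force: [-0.0, 0.7, 2.4]
finger_gap: 0.0278
```

```bash
python3 -m creep '[0,0,-0.03,0,0,0,-0.7, 0,0,-0.08,0,0,0,-0.7, 0,0,-0.13,0,0,0,-0.7, 0,0,-0.18,0,0,0,-0.7, 0,0,-0.22,0,0,0,-0.7, 0,0,-0.22,0,0,0,-0.7]'
python3 - <<'E'
from h import *
row(.46,.085,.25,3.14159+.085)
E
```

```text
clock: 11.48
tcp_pos: [0.5466, 0.3265, 0.2067]
tcp_rot: [3.136, 0.005, 2.879]
contact_force: [-0.2, -0.1, -1.5]
finger_gap: 0.0276
row [ 0.0209 -0.2555 -0.0448] [ 0.0047  0.0055 -0.3471] steps 4.163072230013937 1.8589705953889102
```

```bash
python3 -m creep '[0.005,-0.05,-0.045,0.005,0.005,-0.1,-0.7, 0.01,-0.1,-0.045,0.005,0.005,-0.2,-0.7, 0.015,-0.15,-0.045,0.005,0.005,-0.3,-0.7, 0.02,-0.2,-0.045,0.005,0.005,-0.347,-0.7, 0.021,-0.24,-0.045,0.005,0.005,-0.347,-0.7, 0.021,-0.255,-0.045,0.005,0.005,-0.347,-0.7, 0.021,-0.255,-0.045,0.005,0.005,-0.347,-0.7]'
python3 - <<'E'
from h import *
c=cam('wrist'); tips(c,'wrist',['block_center','cap_face','clamp','nest','pad_face','handle','handle_grip'],k=2)
save(c,'w5.png'); T=pose(); X=cloud(c); Z=(X-T[:3,3])@T[:3,:3]*1000
m=(abs(Z[:,0])<50)&(abs(Z[:,1])<16)&(Z[:,2]>-60)&(Z[:,2]<20); q=Z[m]
print(np.percentile(q,[1,10,50,90,99],axis=0).round(1))
E
```

```text
clock: 12.35
tcp_pos: [0.4598, 0.0853, 0.2496]
tcp_rot: [-3.141, -0.001, -3.058]
contact_force: [-0.2, 1.0, -1.5]
finger_gap: 0.0279
wrist block_center 0.78 [460.  81. 282.] [308 252]
wrist block_center 0.61 [555. 444.  14.] [550 252]
wrist cap_face 0.76 [493.  86. 283.] [311 303]
wrist cap_face 0.58 [573. 480.  12.] [570 264]
wrist clamp 0.93 [512.  79.  -0.] [309 203]
wrist clamp 0.16 [ 506. -204.   49.] [ 92 192]
wrist pad_face 0.46 [705. 137.   2.] [336 319]
wrist handle 0.79 [515. -42.  53.] [216 209]
wrist handle_grip 0.66 [ 599. -107.   57.] [168 265]
[[-35.1 -14.8 -56.5]
 [-23.2 -11.  -45.2]
 [  5.9   0.5 -44.2]
 [ 30.2  12.1 -39.1]
 [ 31.   14.7 -21.7]]
```

View pics/w5.png

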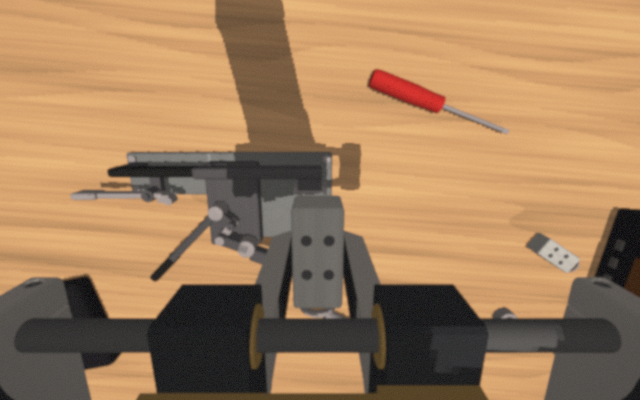

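```bash
python3 -m creep '[-0.05,0,0.01,0,0,0,-0.7, -0.1,0.0,0.03,0,0,0,-0.7, -0.13,0.0,0.03,0,0,0,-0.7, -0.13,0.0,0.03,0,0,0,-0.7, -0.13,0,0.03,0,0,0,-0.7]'
python3 - <<'E'
from h import *
c=cam('wrist'); tips(c,'wrist',['clamp','nest','pad_face','handle','handle_grip','lever_tail','release'],k=2)
a,b=px(c,[.51,.07,.04]); print(a,b); save(c,'w6.png',(max(a-130,0),max(b-100,0),a+100,b+90),3); X=cloud(c)
np.save('X6.npy',X)
# map cheeks/saddles in approx clamp frame
th=.085; R=np.array([[np.cos(th),-np.sin(th)],[np.sin(th),np.cos(th)]]); L=(X[:,:2]-[.505,.081])@R*1000
print('cols y',list(range(-40,41,4)))
for x0 in range(-44,84,4):
    o=[]
    for y0 in range(-40,41,4):
        m=(abs(L[:,0]-x0)<2)&(abs(L[:,1]-y0)<2)
        o.append('%3d'%(1000*np.median(X[m,2])) if m.sum()>1 else '  .')
    print('%4d'%x0,' '.join(o))
E
```

```text
clock: 13.38
tcp_pos: [0.5888, 0.0977, 0.2198]
tcp_rot: [-3.141, -0.001, -3.055]
contact_force: [0.1, -0.1, -1.6]
finger_gap: 0.0273
wrist clamp 0.84 [512.  79.   1.] [307 111]
wrist nest 0.92 [504.  79.  58.] [305 104]
wrist pad_face 0.54 [562.  89.  55.] [311 157]
wrist handle 0.83 [514. -41.  51.] [198 104]
wrist handle_grip 0.57 [ 600. -111.   56.] [137 175]
wrist handle_grip 0.56 [622.  99. 253.] [312 304]
wrist lever_tail 0.9 [ 506. -203.   52.] [48 83]
wrist release 0.65 [564.  87.  54.] [309 159]
wrist release 0.61 [ 506. -126.   51.] [120  89]
298 109
cols y [-40, -36, -32, -28, -24, -20, -16, -12, -8, -4, 0, 4, 8, 12, 16, 20, 24, 28, 32, 36, 40]
 -44  52  55  52  55  53  59  66  66  67  67  66  67  66  66  12  12  11  11   0   0   0
 -40  12  12  12  12  11  12  68  68  67  68  68  68  68  68  12  11  11  12   0   0   0
 -36  12  12  12  12  12  12  68  67  68  68  68  67  68  68  12  12  12  11   1   0   0
 -32  12  12  12  12  12  12  68  68  67  68  68  68  68  68  12  12  12  11   0   0   0
 -28  12  12  12  12  12  50  40  52  52  51  51  56  50  51  40  50  12  11   0
[... 1711 characters left out ...]
2  12  12 357 358 357 358 358 356  12  12  12  12  12  15 353 357 358 358 358
  56 355 355 355 354 363 363 363 363 363 358 353 353 354 353 353 353 354 363 363 363 363
  60 357 357 357 357 363 363 363 363 363 360 357 357 357 357 357 357 357 363 363 363 363
  64 356 356 356 366 363 363 363 363 363 362 356 356 356 356 357 357 358 363 363 363 363
  68  58  55  51 366 363 363 363 363 363 362 265 266 265 365 365 265 364 363 365 364 365
  72  63  62  63  54  53   1   0  57  62 353 264 265 264 264 264 264 263 352   0   0   1
  76  64  64  63  63  64  61 279 284 297 302 264 264 264 264 264 264 285 304 291 284   0
  80  64  63  64  63  63  63  64  64  64 313 264 264 264 264 264 264 285 342   0   0   0
```

View pics/w6.png

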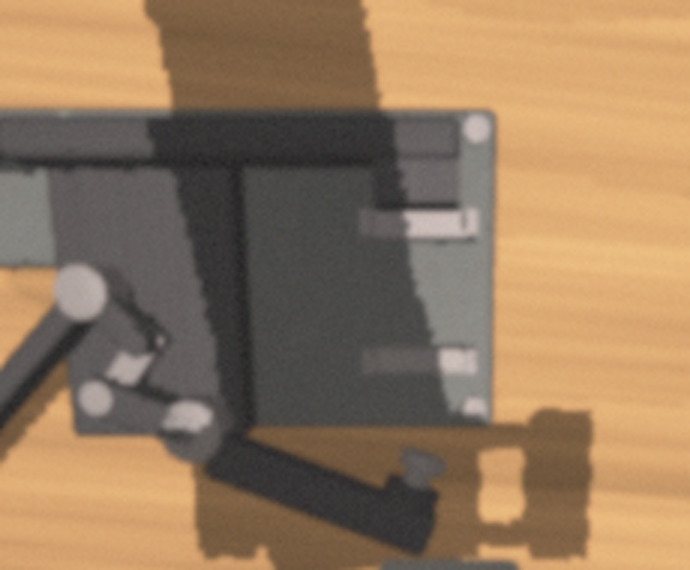

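The crop shows the empty nest with its two saddles at crop (440,222) and (455,360), the moving jaw at (330,490), and the pivot at (80,290). The height map fits the given sizes: saddles 40, cheeks 50, base 12 and anvil face at about -30. Now I'll work out the in-hand offset and the placing move.

Run:
```python
from h import *
X=np.load('X6.npy'); T=pose(); Z=(X-T[:3,3])@T[:3,:3]*1000
m=(Z[:,2]<-38)&(Z[:,2]>-52)&(abs(Z[:,0])<45)&(abs(Z[:,1])<22); q=Z[m]; 
for x0 in range(0,34,6):
    k=q[abs(q[:,0]-x0)<3]; print(x0,len(k),k[:,1].min().round(1) if len(k) else '',k[:,1].max().round(1) if len(k) else '')
print('xmax',np.percentile(q[:,0],[98,99.5]),'top',np.median(q[:,2]))
row(.510,.0813,.0235,-np.pi+.085)
```

```text
0 552 -12.2 15.8
6 607 -13.6 17.4
12 814 -21.9 22.0
18 560 -11.8 15.4
24 575 -12.2 15.8
30 573 -12.0 15.8
xmax [30.88586694 31.15753682] top -44.099566030509095
row [ 0.0807 -0.0092  0.1969] [-0.0001  0.0007  0.0013] steps 3.4082866019965947 0.00801070793925489
```

```bash
python3 -m creep '[0.05,-0.006,0,0,0,0,-0.7, 0.0805,-0.011,0,0,0,0,-0.7, 0.0805,-0.011,0.03,0,0,0,-0.7, 0.0805,-0.011,0.08,0,0,0,-0.7, 0.0805,-0.011,0.12,0,0,0,-0.7, 0.0805,-0.011,0.15,0,0,0,-0.7, 0.0805,-0.011,0.17,0,0,0,-0.7, 0.0805,-0.011,0.17,0,0,0,-0.7]'
python3 - <<'E'
from h import *
row(.510,.0795,.0235,-np.pi+.085)
E
```

```text
clock: 14.78
tcp_pos: [0.5093, 0.0794, 0.0494]
tcp_rot: [-3.141, -0.002, -3.055]
contact_force: [-0.5, 0.6, -1.7]
finger_gap: 0.0276
row [-0.0007  0.0001  0.0259] [-0.0004 -0.0021  0.0014] steps 0.4144365316788749 0.013495605798411867
```

```bash
python3 -m creep '[-0.001,0,0.008,0,-0.002,0,-0.7, -0.001,0,0.014,0,-0.002,0,-0.7, -0.001,0,0.019,0,-0.002,0,-0.7, -0.001,0,0.022,0,-0.002,0,-0.7, -0.001,0,0.0245,0,-0.002,0,-0.7, -0.001,0,0.0255,0,-0.002,0,-0.7, -0.001,0,0.0255,0,-0.002,0,-0.7]'
```

```text
clock: 15.65
tcp_pos: [0.5103, 0.0795, 0.0239]
tcp_rot: [-3.141, -0.0, -3.055]
contact_force: [-1.6, -0.1, -1.1]
finger_gap: 0.0279
```

```bash
python3 -m creep '[0,0,0.001,0,0,0,-0.7, 0,0,0.0015,0,0,0,-0.7, 0,0,0.0015,0,0,0,-0.3, 0,0,0.0015,0,0,0,0, 0,0,0.0015,0,0,0,0, 0,0,0.0015,0,0,0,0]'
python3 -m creep '[0,0,-0.02,0,0,0,0, 0,0,-0.05,0,0,0,0, 0,0,-0.1,0,0,0,0, 0,0,-0.16,0,0,0,-0.5, -0.06,0,-0.2,0,0,0,-1, -0.08,0,-0.2,0,0,0,-1, -0.08,0,-0.2,0,0,0,-1]'
python3 - <<'E'
from h import *
c=cam('wrist'); tips(c,'wrist',['block_center','cap_face','pad_face','handle','handle_grip','lever_tail'],k=2)
X=cloud(c); th=.085; R=np.array([[np.cos(th),-np.sin(th)],[np.sin(th),np.cos(th)]]); L=(X[:,:2]-[.506,.081])@R*1000
m=(abs(L[:,0])<50)&(abs(L[:,1])<20)&(X[:,2]>.06)&(X[:,2]<.075)&(L[:,0]>-27.5); q=L[m]; print(len(q),np.median(X[m,2]),np.percentile(X[m,2],[5,95]),q.min(0),q.max(0),cv2.minAreaRect(q.astype(np.float32)))
# handle points: z 60-72, y< -125
m=(L[:,1]<-130)&(X[:,2]>.058)&(X[:,2]<.075)&(L[:,0]>10); print('handle',m.sum(), cv2.minAreaRect(L[m].astype(np.float32)) if m.sum()>5 else '')
save(c,'w7.png')
E
```

```text
clock: 16.4
tcp_pos: [0.5103, 0.0794, 0.0223]
tcp_rot: [-3.141, -0.0, -3.055]
contact_force: [-0.3, 0.0, -0.0]
finger_gap: 0.047
clock: 17.27
tcp_pos: [0.5914, 0.0865, 0.2224]
tcp_rot: [-3.141, 0.001, -3.056]
contact_force: [-1.1, -0.1, -1.7]
finger_gap: 0.0105
wrist block_center 0.86 [510.  77.  53.] [313 107]
wrist block_center 0.69 [554. 443.  12.] [591 168]
wrist cap_face 0.68 [543.  83.  53.] [316 138]
wrist cap_face 0.49 [575. 480.  15.] [615 186]
wrist pad_face 0.54 [564.  89.  58.] [320 157]
wrist pad_face 0.3 [787. -30.   0.] [229 293]
wrist handle 0.57 [515. -42.  51.] [208 103]
wrist handle 0.49 [505.  80.  55.] [317 104]
wrist handle_grip 0.72 [ 503. -124.   53.] [132  85]
wrist handle_grip 0.59 [ 600. -110.   55.] [149 173]
wrist lever_tail 0.56 [ 507. -204.   53.] [58 82]
1579 0.06826074032115137 [0.06576951 0.06962821] [-25.22993653 -13.84148748] [40.88066665 13.72210754] ((7.825965881347656, -0.06568241119384766), (66.10501861572266, 27.563854217529297), 0.014727795496582985)
handle 1498 ((134.0498046875, -178.53245544433594), (82.28681182861328, 252.92330932617188), 86.52690887451172)
```

View pics/w7.png

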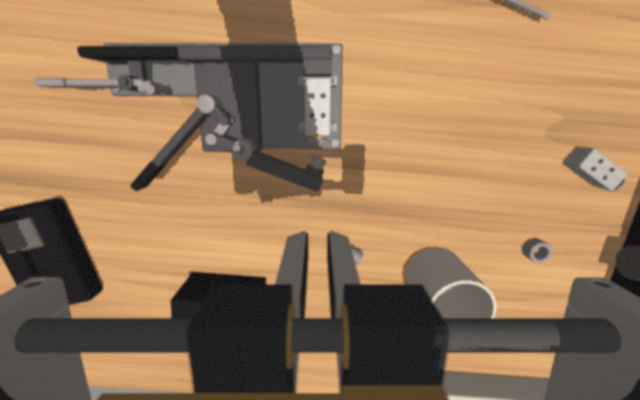

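The block is seated: top at 68 mm, centre about 4.8 mm towards +x (up to 8 mm is allowed), y offset 0, cap towards the jaw. In the picture the block is at (318,107), the handle tip at (140,185) and the paddle at (45,82). Next I'll push the handle with closed fingers.

```bash
cat >> h.py <<'E'
TH=.085; O=np.array([.506,.081]); RC=np.array([[np.cos(TH),-np.sin(TH)],[np.sin(TH),np.cos(TH)]])
def hp(phi,gap,r=.105):
    l=np.array([0,-.12])+r*np.array([np.sin(phi),-np.cos(phi)])+(.016+gap)*np.array([np.cos(phi),np.sin(phi)])
    return O+RC@l
E
python3 - <<'E'
from h import *
X=cloud(cam('wrist')); L=(X[:,:2]-O)@RC*1000
m=(X[:,2]>.060)&(X[:,2]<.072)&(L[:,1]<-140)&(L[:,1]>-250)&(L[:,0]>15)&(L[:,0]<130)&(L[:,0]+ (L[:,1]+120)>-60)&(L[:,0]+(L[:,1]+120)<60); q=L[m].astype(np.float32)
print(m.sum(),q.min(0),q.max(0)); v=cv2.fitLine(q,cv2.DIST_HUBER,0,.01,.01).ravel(); print(v,'phi',np.arctan2(abs(v[0]),abs(v[1])),'x at y=-120',v[2]+v[0]/v[1]*(-120-v[3]))
p=hp(.79,.015); print(p); row(*p,.17,-np.pi+TH+.79)
E
```

```text
940 [  15.948922 -217.22937 ] [  97.64023 -140.00217]
[   0.717206     -0.69686127   57.6759     -175.95782   ] phi 0.7997846 x at y=-120 0.08439636
[ 0.61665069 -0.08207758]
row [-0.0128 -0.1702  0.0522] [-1.000e-04 -1.100e-03 -7.885e-01] steps 2.855274671500322 4.222266254864755
```

```bash
python3 -m creep '[-0.003,-0.04,0,0,0,-0.16,-1, -0.006,-0.08,0,0,0,-0.32,-1, -0.01,-0.12,0.02,0,0,-0.48,-1, -0.013,-0.15,0.04,0,0,-0.64,-1, -0.013,-0.17,0.052,0,0,-0.79,-1, -0.013,-0.17,0.052,0,0,-0.79,-1, -0.013,-0.17,0.052,0,0,-0.79,-1]'
python3 - <<'E'
from h import *
p=hp(.8,.013); row(*p,.025,-np.pi+TH+.8); print(env.observe()['joint_pos'].round(2))
E
```

```text
clock: 18.55
tcp_pos: [0.6171, -0.0804, 0.1707]
tcp_rot: [3.141, 0.0, -2.267]
contact_force: [0.0, 0.5, 0.4]
finger_gap: 0.0005
row [ 0.0025 -0.0005  0.1457] [ 0.0005  0.0001 -0.0099] steps 2.3322202292532914 0.05321281117059168
[ 0.21  0.61 -0.21  1.61  0.15  0.94  2.4 ]
```

```bash
python3 -m creep '[0,0,0.05,0,0,0,-1, 0,0,0.09,0,0,-0.01,-1, 0,0,0.12,0,0,-0.01,-1, 0,0,0.14,0,0,-0.01,-1, 0,0,0.146,0,0,-0.01,-1, 0,0,0.146,0,0,-0.01,-1]'
python3 - <<'E'
from h import *
for ph in np.arange(.75,-.01,-.075): 
    p=hp(ph,0); print(round(ph,3),end=' '); row(*p,.025,-np.pi+TH+ph)
E
```

```text
clock: 19.3
tcp_pos: [0.6176, -0.0793, 0.0254]
tcp_rot: [-3.141, 0.001, -2.256]
contact_force: [-0.1, 0.3, 0.6]
finger_gap: 0.0001
0.75 row [ 0.022  -0.0014  0.0004] [-0.0001  0.0009  0.0507] steps 0.35254557454415114 0.27157956723954035
0.675 row [ 0.0299 -0.0019  0.0004] [-1.000e-04  9.000e-04  1.257e-01] steps 0.47995462503032604 0.6731609324318558
0.6 row [ 0.0379 -0.0018  0.0004] [-0.      0.0009  0.2007] steps 0.6070898056502638 1.0747606465947206
0.525 row [ 0.0458 -0.0011  0.0004] [0.     0.0009 0.2757] steps 0.7335639935455803 1.4763637359536619
0.45 row [0.0537 0.0002 0.0004] [0.     0.0009 0.3507] steps 0.8591143266597732 1.8779680351348302
0.375 row [0.0614 0.0021 0.0003] [1.000e-04 9.000e-04 4.257e-01] steps 0.9835230845929192 2.2795729046942954
0.3 row [0.069  0.0045 0.0003] [1.000e-04 9.000e-04 5.007e-01] steps 1.1065929493799687 2.6811780883036067
0.225 row [0.0764 0.0075 0.0003] [1.000e-04 9.000e-04 5.757e-01] steps 1.228137645801652 3.0827834632013524
0.15 row [0.0835 0.0111 0.0003] [2.000e-04 9.000e-04 6.507e-01] steps 1.3479779452349203 3.484388963219549
0.075 row [0.0904 0.0151 0.0003] [2.000e-04 9.000e-04 7.257e-01] steps 1.4659398340429466 3.8859945495398063
0.0 row [0.0969 0.0197 0.0003] [2.000e-04 9.000e-04 8.007e-01] steps 1.5818536550457927 4.28760019788451
```

```bash
python3 -m creep '[0.012,-0.001,0,0,0.001,0.02,-1, 0.022,-0.001,0,0,0.001,0.05,-1, 0.030,-0.002,0,0,0.001,0.126,-1, 0.038,-0.002,0,0,0.001,0.2,-1, 0.046,-0.001,0,0,0.001,0.276,-1, 0.054,0,0,0,0.001,0.35,-1, 0.061,0.002,0,0,0.001,0.426,-1, 0.069,0.0045,0,0,0.001,0.5,-1, 0.0765,0.0075,0,0,0.001,0.576,-1, 0.0765,0.0075,0,0,0.001,0.576,-1]'
python3 - <<'E'
from h import *
for ph in np.arange(.2,-.07,-.03): 
    p=hp(ph,0); print(round(ph,3),end=' '); row(*p,.025,-np.pi+TH+ph)
E
```

```text
clock: 20.55
tcp_pos: [0.5666, -0.1334, 0.0265]
tcp_rot: [-3.14, 0.007, -2.834]
contact_force: [5.7, 2.8, -3.3]
finger_gap: 0.0004
0.2 row [0.0057 0.0003 0.0014] [-0.0015  0.0067  0.0227] steps 0.09377294609980363 0.12726507528500303
0.17 row [ 0.0088 -0.      0.0014] [-0.0014  0.0067  0.0527] steps 0.1432050773054792 0.28484756291528074
0.14 row [ 0.012  -0.0003  0.0014] [-0.0013  0.0068  0.0827] steps 0.1935487649718666 0.4446252451597177
0.11 row [ 0.0152 -0.0005  0.0014] [-0.0012  0.0068  0.1127] steps 0.2442097443705479 0.6048609946988708
0.08 row [ 0.0184 -0.0005  0.0014] [-0.0011  0.0068  0.1427] steps 0.2949907805098815 0.7652671277426033
0.05 row [ 0.0216 -0.0005  0.0013] [-0.001   0.0068  0.1727] steps 0.34580336500098335 0.9257550810893534
0.02 row [ 0.0247 -0.0004  0.0013] [-0.0009  0.0068  0.2027] steps 0.39659843299970204 1.0862885909336697
-0.01 row [ 0.0279 -0.0002  0.0013] [-0.0008  0.0069  0.2327] steps 0.4473440211423609 1.246850060938598
-0.04 row [0.0311 0.0001 0.0013] [-0.0007  0.0069  0.2627] steps 0.4980165609677209 1.407429921845056
-0.07 row [0.0343 0.0005 0.0012] [-0.0006  0.0069  0.2927] steps 0.5485970033554267 1.5680225233758809
```

Effort is 6 N and behaving as described. I'll go on to just before dead centre.

```bash
python3 -m creep '[0.004,0,0.001,0,0.007,0.02,-1, 0.0075,0,0.001,0,0.007,0.04,-1, 0.011,0,0.001,0,0.007,0.07,-1, 0.014,0,0.001,0,0.007,0.1,-1, 0.0165,0,0.001,0,0.007,0.125,-1, 0.0165,0,0.001,0,0.007,0.125,-1]'
python3 - <<'E'
from h import *
for ph in (.1,.05,.0): 
    p=hp(ph,0); print(round(ph,3),end=' '); row(*p,.025,-np.pi+TH+ph)
E
```

```text
clock: 21.3
tcp_pos: [0.5527, -0.1395, 0.0263]
tcp_rot: [-3.139, 0.004, -2.96]
contact_force: [4.9, -0.6, -0.2]
finger_gap: 0.0007
0.1 row [0.0013 0.0009 0.0013] [-0.003   0.0038 -0.0035] steps 0.03321317020925505 0.03192539956980045
0.05 row [0.0066 0.0002 0.0013] [-0.0029  0.0039  0.0465] steps 0.10759573924937642 0.25041121262996596
0.0 row [ 0.0119 -0.0002  0.0013] [-0.0028  0.0039  0.0965] steps 0.191347272901735 0.5174539113041615
```

```bash
python3 -m creep '[0.002,0,0.001,0,0.004,0.01,-1, 0.004,0,0.001,0,0.004,0.03,-1, 0.006,0,0.001,0,0.004,0.045,-1, 0.006,0,0.001,0,0.004,0.045,-1]'
python3 -m creep '[0.001,0,0,0,0,0.01,-1, 0.002,0,0,0,0,0.02,-1, 0.003,0,0,0,0,0.03,-1, 0.003,0,0,0,0,0.03,-1]'
```

```text
clock: 21.8
tcp_pos: [0.5456, -0.1409, 0.0251]
tcp_rot: [-3.139, -0.002, -3.006]
contact_force: [2.1, -0.6, -0.4]
finger_gap: 0.0003
clock: 22.3
tcp_pos: [0.5416, -0.1412, 0.0248]
tcp_rot: [-3.139, -0.004, -3.036]
contact_force: [0.4, -1.6, -0.2]
finger_gap: 0.0003
```

```bash
python3 -m creep '[0.001,0,0,0,0.003,0.01,-1, 0.002,0,0,0,0.003,0.02,-1, 0.002,0,0,0,0.003,0.02,-1]'
python3 - <<'E'
from h import *
c=cam('wrist'); X=cloud(c); L=(X[:,:2]-O)@RC*1000
m=(X[:,2]>.060)&(X[:,2]<.072)&(L[:,1]<-135)&(L[:,1]>-180)&(abs(L[:,0])<25)
q=L[m].astype(np.float32);print(m.sum())
for y in range(-260,-125,10):
    k=m2=(X[:,2]>.060)&(X[:,2]<.072)&(abs(L[:,1]-y)<4)&(abs(L[:,0])<40)
    if k.sum()>2: print(y,k.sum(),np.percentile(L[k,0],[2,50,98]).round(1))
m=(abs(L[:,0])<50)&(abs(L[:,1])<14)&(X[:,2]>.064)&(X[:,2]<.075)&(L[:,0]>-31)
print(m.sum(), np.percentile(L[m,0],[1,99]) if m.sum() else '')
save(c,'w8.png',(0,0,640,400),1)
E
```

```text
clock: 22.68
tcp_pos: [0.5387, -0.1411, 0.0245]
tcp_rot: [-3.14, -0.008, -3.056]
contact_force: [-0.1, -0.1, 0.7]
finger_gap: 0.0008
1785
-260 185 [-25.4 -22.6 -19. ]
-250 491 [-25.1  -7.    2.3]
-240 517 [-25.1  -6.7   2.6]
-230 614 [-24.9  -5.    4.9]
-220 627 [-24.9  -4.8   6.2]
-210 691 [-28.6 -15.2   4.7]
-200 578 [-28.5  -6.5   2.6]
-190 613 [-24.7 -13.4   2.7]
-180 597 [-22.5  -9.9   3.3]
-170 292 [-5.8 -2.2  3.5]
-160 298 [-5.6 -2.   3.7]
-150 300 [-5.4 -1.8  4.1]
-140 290 [-5.2 -1.6  4.1]
-130 594 [-7.2  0.9 25.5]
0
```

View pics/w8.png

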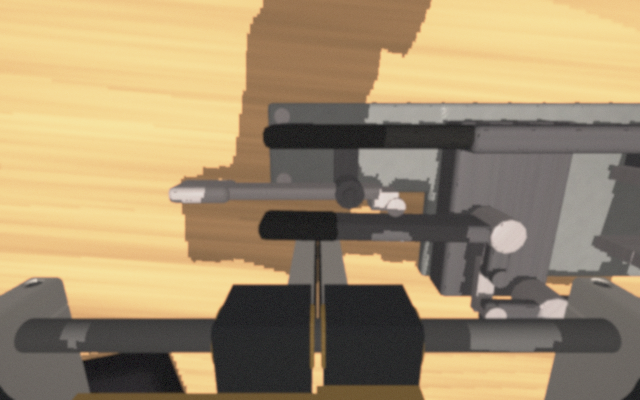

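The handle lies at φ ≈ -0.02, just past centre, and the contact force is about 0. I'll take the hand off and check that it holds and that the cap is home.

```bash
python3 -m creep '[-0.01,0,0,0,0,0,-1, -0.025,0,0,0,0,0,-1, -0.03,0,-0.04,0,0,0,-1, -0.04,0.03,-0.1,0,0,0,-1, -0.05,0.07,-0.15,0,0,0,-1, -0.05,0.12,-0.19,0,0,0,-1, -0.05,0.17,-0.19,0,0,0,-1, -0.05,0.17,-0.19,0,0,0,-1, -0.05,0.17,-0.19,0,0,0,-1, -0.05,0.17,-0.19,0,0,0,-1]'
python3 - <<'E'
from h import *
c=cam('wrist'); tips(c,'wrist',['block_center','cap_face','pad_face','lever_tail','handle_grip','release'],k=2); X=cloud(c); L=(X[:,:2]-O)@RC*1000
for y in range(-250,-130,20):
    k=(X[:,2]>.060)&(X[:,2]<.072)&(abs(L[:,1]-y)<4)&(abs(L[:,0])<15)
    if k.sum()>2: print(y,k.sum(),np.percentile(L[k,0],[2,50,98]).round(1))
for y in (-10,-5,0,5,10):
    o=[]
    for x in range(-34,62,3):
        k=(abs(L[:,0]-x)<1.5)&(abs(L[:,1]-y)<2.5); o.append('%d:%d'%(x,1000*np.median(X[k,2])) if k.sum() else '%d:.'%x)
    print('y',y,' '.join(o))
m=(abs(L[:,1])<12)&(X[:,2]>.065)&(X[:,2]<.0705)&(L[:,0]>-29)&(L[:,0]<36); print(np.percentile(L[m,0],[1,99]),np.percentile(L[m,1],[1,99]))
a,b=px(c,[.51,.08,.06]); save(c,'w9.png',(a-120,max(b-70,0),a+70,b+80),4)
E
```

```text
clock: 23.98
tcp_pos: [0.5756, 0.0312, 0.2134]
tcp_rot: [-3.139, -0.009, -3.059]
contact_force: [-0.1, 0.2, 0.3]
finger_gap: 0.0006
wrist block_center 0.82 [507.  74.  55.] [360 125]
wrist cap_face 0.51 [536.  80.  55.] [362 152]
wrist pad_face 0.4 [536.  88.  55.] [370 153]
wrist lever_tail 0.88 [ 506. -206.   56.] [103 103]
wrist handle_grip 0.68 [ 521. -148.   56.] [158 121]
wrist handle_grip 0.31 [ 502. -125.   52.] [180 105]
wrist release 0.94 [ 506. -125.   51.] [180 109]
-250 65 [-7.3 -2.1  3.2]
-230 82 [-7.2 -2.1  3.2]
-210 84 [-7.1 -2.   3.7]
-190 85 [-14.3  -1.9   3.4]
-170 65 [-4.9 -0.8  3.4]
-150 74 [-4.9 -0.2  4.6]
y -10 -34:68 -31:68 -28:67 -25:68 -22:67 -19:68 -16:67 -13:67 -10:68 -7:67 -4:68 -1:67 2:68 5:68 8:68 11:68 14:68 17:68 20:68 23:68 26:68 29:68 32:61 35:34 38:348 41:351 44:350 47:35 50:58 53:63 56:63 59:64
y -5 -34:68 -31:68 -28:67 -25:67 -22:68 -19:68 -16:68 -13:68 -10:68 -7:68 -4:68 -1:68 2:68 5:67 8:68 11:68 14:68 17:68 20:68 23:68 26:68 29:68 32:64 35:61 38:348 41:350 44:350 47:62 50:64 53:63 56:64 59:64
y 0 -34:68 -31:68 -28:67 -25:68 -22:68 -19:68 -16:68 -13:68 -10:67 -7:67 -4:68 -1:68 2:68 5:68 8:68 11:68 14:68 17:68 20:67 23:68 26:68 29:68 32:65 35:63 38:348 41:351 44:350 47:65 50:65 53:64 56:64 59:64
y 5 -34:67 -31:68 -28:67 -25:68 -22:67 -19:68 -16:68 -13:69 -10:68 -7:68 -4:68 -1:68 2:68 5:68 8:69 11:68 14:68 17:68 20:68 23:68 26:68 29:68 32:63 35:61 38:349 41:351 44:350 47:63 50:63 53:64 56:64 59:63
y 10 -34:68 -31:68 -28:67 -25:68 -22:68 -19:68 -16:68 -13:68 -10:68 -7:68 -4:68 -1:68 2:68 5:68 8:68 11:68 14:68 17:67 20:67 23:68 26:68 29:68 32:66 35:58 38:348 41:351 44:350 47:59 50:61 53:63 56:63 59:63
[-28.61215566  30.61739693] [-11.69268722  11.67539772]
```

View pics/w9.png

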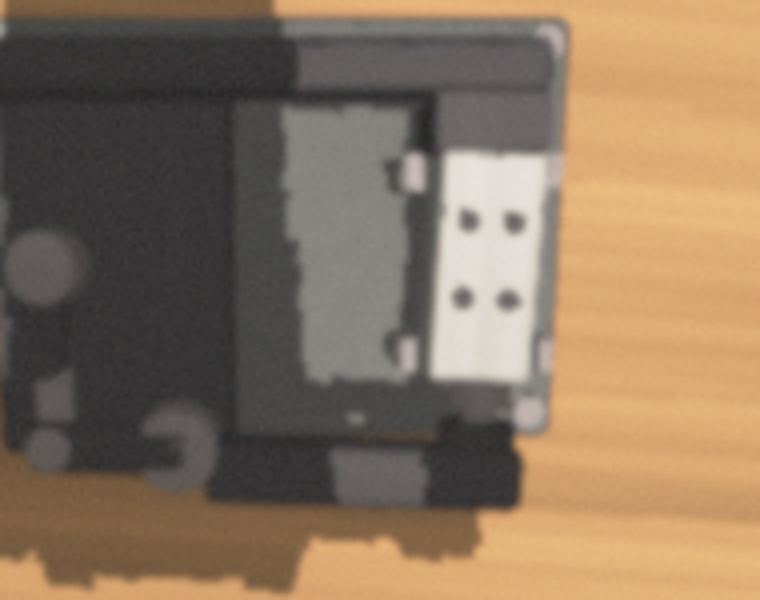

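The pad clamps the block against the anvil: block top spans x = -30..30, the pad is at about 33, and no gap is visible at the cap. The handle stays at φ ≈ -0.02 with the hand off for over 1 s. Now the release lever.

Run:
```python
from h import *
p=O+RC@np.array([.005,-.288]); print(p); row(*p,.16,-np.pi+TH); row(*p,.025,-np.pi+TH)
X=cloud(cam('wrist')); L=(X[:,:2]-O)@RC*1000
for y in range(-305,-262,6):
    k=(X[:,2]>.058)&(X[:,2]<.072)&(abs(L[:,1]-y)<3)&(abs(L[:,0])<45)
    if k.sum()>2: print(y,k.sum(),np.percentile(L[k,0],[2,50,98]).round(1))
```

```text
[ 0.53543248 -0.20553574]
row [ 0.0597 -0.2338  0.0547] [-0.002  -0.0082 -0.0002] steps 3.9582831540712906 0.0452243957027154
row [ 0.0586 -0.2335  0.1897] [-0.002  -0.0082 -0.0002] steps 4.903852078059511 0.0452243957027154
-299 25 [-26.3 -22.1 -18.1]
-293 53 [-26.3 -22.1 -18.1]
-287 49 [-26.2 -22.1 -18.1]
-281 52 [-26.3 -22.1 -18.1]
-275 53 [-26.2 -22.1 -18.1]
-269 64 [-25.9 -22.1 -18.1]
-263 38 [-25.3 -22.2 -19.1]
```

```bash
python3 -m creep '[0.01,-0.05,0,0,-0.008,0,-1, 0.025,-0.1,0,0,-0.008,0,-1, 0.04,-0.15,0,0,-0.008,0,-1, 0.055,-0.2,0.03,0,-0.008,0,-1, 0.059,-0.234,0.07,0,-0.008,0,-1, 0.059,-0.234,0.12,0,-0.008,0,-1, 0.059,-0.234,0.16,0,-0.008,0,-1, 0.059,-0.234,0.18,0,-0.008,0,-1, 0.059,-0.234,0.19,0,-0.008,0,-1, 0.059,-0.234,0.19,0,-0.008,0,-1]'
python3 -m creep '[0.006,0,0,0,0,0,-1, 0.012,0,0,0,0,0,-1, 0.016,0,0,0,0,0,-1, 0.02,0,0,0,0,0,-1, 0.024,0,0,0,0,0,-1, 0.026,0,0,0,0,0,-1, 0.026,0,0,0,0,0,-1]'
```

```text
clock: 25.62
tcp_pos: [0.5351, -0.2059, 0.0245]
tcp_rot: [-3.14, -0.001, -3.057]
contact_force: [0.1, -0.0, 0.5]
finger_gap: 0.0005
clock: 26.5
tcp_pos: [0.5093, -0.2081, 0.0246]
tcp_rot: [-3.14, -0.0, -3.056]
contact_force: [1.1, -0.1, 1.1]
finger_gap: 0.0004
```

```bash
python3 -m creep '[0.002,0,0,0,0,0,-1, 0.004,0,0,0,0,0,-1, 0.006,0,0,0,0,0,-1, 0.006,0,0,0,0,0,-1]'
python3 -m creep '[0.002,0,0,0,0,0,-1, 0.004,0,0,0,0,0,-1, 0.004,0,0,0,0,0,-1]'
python3 - <<'E'
from h import *
c=cam('wrist'); X=cloud(c); L=(X[:,:2]-O)@RC*1000
for y in (-240,-210,-170,-150):
    k=(X[:,2]>.060)&(X[:,2]<.072)&(abs(L[:,1]-y)<4)&(L[:,0]>-10)&(L[:,0]<110)
    if k.sum()>2: print(y,k.sum(),np.percentile(L[k,0],[2,50,98]).round(1))
E
```

```text
clock: 27.0
tcp_pos: [0.5028, -0.2086, 0.0245]
tcp_rot: [-3.14, -0.001, -3.057]
contact_force: [0.4, -0.3, 0.1]
finger_gap: 0.0004
clock: 27.38
tcp_pos: [0.4985, -0.209, 0.0245]
tcp_rot: [-3.14, -0.001, -3.057]
contact_force: [0.1, -0.1, -0.1]
finger_gap: 0.0008
-210 38 [65.2 68.3 70.4]
-170 355 [33.4 39.3 49.5]
-150 35 [29.1 31.3 34.2]
```

The handle has sprung open. I'll withdraw and check.

```bash
python3 -m creep '[-0.01,0,0,0,0,0,-1, -0.02,0,0,0,0,0,-1, -0.03,0,-0.03,0,0,0,-1, -0.03,0,-0.08,0,0,0,-1, -0.04,0.05,-0.13,0,0,0,-1, -0.05,0.1,-0.18,0,0,0,-1, -0.065,0.15,-0.19,0,0,0,-1, -0.08,0.2,-0.19,0,0,0,-1, -0.08,0.235,-0.19,0,0,0,-1, -0.08,0.235,-0.19,0,0,0,-1]'
python3 - <<'E'
from h import *
c=cam('wrist'); tips(c,'wrist',['block_center','cap_face','pad_face','lever_tail','handle_grip'],k=2); X=cloud(c); L=(X[:,:2]-O)@RC*1000
for y in (-8,-4,0,4,8):
    o=[]
    for x in list(range(-34,-22,3))+list(range(23,62,2)):
        k=(abs(L[:,0]-x)<1.2)&(abs(L[:,1]-y)<2.5); o.append('%d:%d'%(x,1000*np.median(X[k,2])) if k.sum() else '%d:.'%x)
    print('y',y,' '.join(o))
k=(abs(L[:,1])<20)&(X[:,2]>.065)&(X[:,2]<.0705)&(L[:,0]>-25)&(L[:,0]<45); print(np.percentile(L[k],[1,99],axis=0))
k=(X[:,2]>.058)&(X[:,2]<.072)&(abs(L[:,1]+285)<8)&(abs(L[:,0])<60); print('lever x',k.sum(),np.median(L[k,0]) if k.sum() else '')
a,b=px(c,[.51,.06,.06]); save(c,'w10.png',(max(a-100,0),max(b-70,0),a+90,b+80),4)
E
```

```text
clock: 28.68
tcp_pos: [0.5585, 0.0367, 0.214]
tcp_rot: [3.141, -0.002, -3.05]
contact_force: [0.1, -0.9, -0.2]
finger_gap: 0.0004
wrist block_center 0.94 [506.  76.  54.] [355 139]
wrist block_center 0.64 [558. 440.  13.] [622 201]
wrist cap_face 0.67 [ 505. -127.   52.] [173 121]
wrist cap_face 0.42 [538.  80.  54.] [355 167]
wrist pad_face 0.68 [560.  87.  57.] [360 187]
wrist lever_tail 0.71 [ 508. -204.   51.] [104 118]
wrist lever_tail 0.61 [706. 137.   2.] [376 279]
wrist handle_grip 0.6 [ 592. -113.   55.] [186 199]
y -8 -34:68 -31:68 -28:68 -25:68 23:351 25:351 27:351 29:67 31:67 33:62 35:. 37:. 39:12 41:12 43:12 45:13 47:12 49:12 51:12 53:12 55:33 57:54 59:0 61:0
y -4 -34:68 -31:68 -28:68 -25:68 23:351 25:351 27:350 29:67 31:65 33:64 35:64 37:. 39:. 41:. 43:11 45:13 47:13 49:13 51:12 53:51 55:58 57:59 59:60 61:1
y 0 -34:68 -31:68 -28:67 -25:68 23:351 25:351 27:350 29:67 31:67 33:65 35:64 37:. 39:. 41:. 43:12 45:13 47:12 49:11 51:12 53:12 55:55 57:62 59:62 61:1
y 4 -34:68 -31:68 -28:67 -25:69 23:351 25:351 27:350 29:68 31:67 33:63 35:64 37:. 39:. 41:. 43:11 45:13 47:12 49:12 51:12 53:11 55:53 57:58 59:62 61:1
y 8 -34:68 -31:68 -28:67 -25:68 23:351 25:351 27:350 29:67 31:67 33:61 35:. 37:. 39:. 41:. 43:. 45:11 47:12 49:12 51:12 53:11 55:11 57:53 59:28 61:0
[[-24.39457805 -14.49454901]
 [ 30.20887234  13.32736701]]
lever x 138 -21.962808177843627
```

Run:
```python
from h import *
for i in range(3):
    c=cam('wrist'); X=cloud(c); L=(X[:,:2]-O)@RC*1000
    k=(abs(L[:,1])<5)&(L[:,0]>26)&(L[:,0]<48)&(X[:,2]>.02); q=L[k,0]; z=X[k,2]*1000
    print('body end',np.sort(q[z>66.3])[-8:].round(1),'flange x',np.sort(q[(z>58)])[-6:].round(1)); print([(a,round(np.median(z[(q>=a)&(q<a+1)]),1),((q>=a)&(q<a+1)).sum()) for a in range(27,40) if ((q>=a)&(q<a+1)).any()])
```

```text
body end [30.1 30.1 30.1 30.2 30.2 30.2 30.3 30.4] flange x [33.  33.  33.1 33.4 34.1 34.3]
[(27, np.float64(68.7), np.int64(15)), (28, np.float64(68.4), np.int64(4)), (29, np.float64(68.0), np.int64(6)), (30, np.float64(67.8), np.int64(8)), (31, np.float64(64.7), np.int64(9)), (32, np.float64(65.4), np.int64(7)), (33, np.float64(63.4), np.int64(2)), (34, np.float64(64.4), np.int64(2))]
body end [30.1 30.2 30.2 30.3 30.3 31.5 31.5 32.6] flange x [33.  33.  33.4 34.1 34.1 34.2]
[(27, np.float64(69.0), np.int64(10)), (28, np.float64(68.6), np.int64(10)), (29, np.float64(68.9), np.int64(3)), (30, np.float64(67.9), np.int64(7)), (31, np.float64(64.9), np.int64(9)), (32, np.float64(65.5), np.int64(6)), (33, np.float64(63.1), np.int64(2)), (34, np.float64(64.5), np.int64(3))]
body end [30.  30.  30.1 30.1 30.1 30.3 30.3 30.3] flange x [33.  33.1 33.4 34.  34.  34.3]
[(27, np.float64(68.7), np.int64(9)), (28, np.float64(68.8), np.int64(8)), (29, np.float64(67.9), np.int64(4)), (30, np.float64(68.3), np.int64(8)), (31, np.float64(64.9), np.int64(8)), (32, np.float64(65.6), np.int64(6)), (33, np.float64(64.2), np.int64(4)), (34, np.float64(64.5), np.int64(2))]
```

The cap flange reaches x ≈ 33–34 with the block's end at 30.3, so it is home. The pad is back at about 55 mm, the lever has returned, and the block is free in the nest. Handing in.

```bash
python3 -c "
from station import env
s=env.observe(); print(s['clock'],s['contact_force']); print(env.job_done())"
```

```text
29.125 [-0.18461494  0.61020313  0.23650744]
the job is handed in; nothing more can be done
None
```

The job is done and handed in at 29 s on the robot's clock. I put the block nearest the base into the nest with its cap towards the moving jaw. I swung the handle past dead centre and took the hand off for over 1 s, and it held. Then I pushed the release lever about 23 mm, the handle sprang open, and I withdrew.

**Last checks:**
- **Block:** it lies square on the saddles with its top at 68 mm.
- **Cap:** it is home within the depth camera's accuracy. The flange ends at x ≈ 33–34 mm and the block's end is at 30 mm.
- **Jaw and lever:** the pad is back at about 55 mm, clear of the cap, and the lever has returned to x ≈ -22 mm.
- **Forces:** no more than about 7 N on the handle and 1 N on the lever in the readings taken.

**What failed or disagreed:**
- **Fingertips:** depth showed them about 23 mm short of the reported TCP. Two grasp attempts failed because of this: the fingers closed above, then on, the block's top. The second pressed on it with about 25 N, and the block did not move. The third attempt, allowing for the offset, worked.
- **Last picture:** I had reached the picture limit, so the final state was checked only from depth measurements and the trained networks, not by eye.
- **Networks:** some stray reports disagreed with depth, such as a cap_face at the release lever. I ignored them.

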